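# Open the flip-tab filler cap of a coolant tank

## Task

Open the filler of the coolant tank: lift the cap's hinged tab upright, then turn the cap anticlockwise by the tab until you feel it reach its stop, lift it straight out and set it down upright in the shallow tray. Work gently: never force the cap against the tank (no pulling while it is locked, no wrenching against the stop), do not drop it, and leave the things lying around where they are.

Things in the scene. Friction and masses are not known exactly. Their poses are not given: they have to be found in the camera images.
- coolant_tank: grey box-shaped tank, 150 x 124 mm, its flat top 60 mm above the table, fixed. Origin at the centre of its underside; +x points from its front face (sight glass, two hose barbs) to its back; z up. A filler neck and a keeper post stand on its top.
- neck_mouth (a point): centre of the mouth of the filler neck, a round steel tube of 66 mm outer diameter, 28 mm tall; at [22, 0, 88] mm in the tank's frame. Hidden inside are bayonet ledges that hold the cap's three lugs down, with gaps through which the cap comes out, and a spring that pushes the cap up against the ledges with about 7 N. Once free, the cap rises about 3 mm by itself if let.
- neck_base (a point): centre of the neck's foot, on the tank top. The cap must turn 0.65 to 1.3 rad (37 to 75 degrees) anticlockwise seen from above to come free; how far differs each time and can only be felt: turning takes under 0.15 N m until a firm stop, where it rises sharply (stay below 0.35 N m). At the stop, and up to 0.08 rad before it, the cap can be lifted out.
- keeper_top (a point): centre of the top of a square steel keeper post, 8 x 8 mm, 43 mm tall, on the tank top, 45.5 mm in front (-x) of the neck's axis. It stands in the notch of the lying tab and keeps the cap from turning until the tab is raised.
- filler_cap: black round cap, 0.13-0.19 kg. Origin: centre of its plug's underside (plug 44 mm diameter, 18 mm long, lugs out to 55 mm); flange 68 mm diameter, 18 to 27 mm above the origin. z up = upright; it can stand on its plug. Locked, its origin is 17 mm below neck_mouth and its axes are parallel to the tank's; 1.5 mm play. Its force on the tank, tab included (12 N at rest), must stay below 40 N.
- cap_tab (a joint): hinge of the cap's steel tab, rad: 0 lying flat, 1.57 upright, limit 1.6. A little stiff (0.03 N m): the tab stays where it is left. The tab is 32 mm wide with flat, parallel, knurled sides, 8 mm thick; its end is 50 mm from the hinge, with a notch 11 mm wide, 9 mm deep in the middle. Lying, it sticks out 16 mm beyond the flange, with 35 mm free space below its end.
- cap_hinge (a point): point of the tab's hinge axis on the cap's axis, 32 mm above the cap's origin. The hinge axis is the cap's y axis; the lying tab points to the cap's -x and its free end swings up and over this point.
- tab_end (a point): point of the tab near its free end, at mid width and thickness, 44 mm from the hinge axis: a place to pinch the tab's two sides, fingers closing along the cap's y axis. The fingers may stay pointing down while the tab pivots between them. Upright it stands on the cap's axis 76 mm above the cap's origin.
- drip_tray: shallow rectangular aluminium tray, 150 x 140 mm, 15 mm tall, wall 4 mm, floor 4 mm thick, fixed on the table. Origin at the centre of its underside. A cap standing in it has its origin 4 mm above the tray's origin.
- flux_bottle: small brown flux bottle with a cap, 27 mm diameter, 56 mm tall, upright; origin at the centre of its underside. A bystander: leave it alone.
- tape_roll: roll of black tape lying flat, 68 mm diameter, 19 mm tall; origin at the centre of its underside. A bystander: leave it alone.
- tee_fitting: grey cast pipe tee, 54 x 72 x 40 mm; origin at the centre of its underside. A bystander: leave it alone.

How it is judged (in metres and radians):
On the way, in this order (a step that is already met when the one before it is completed fails the run):
1. the tab is lifted (over 1.15 rad) with the cap still locked in the neck (value of joint cap_tab above 1.15 rad and z of filler_cap in the frame of neck_mouth below -0.008 m and horizontal distance between filler_cap and neck_mouth below 0.004 m), for 0.1 s.
2. the cap is turned by more than 0.5 rad while still in the neck (angle between the x axis of filler_cap and the x axis of coolant_tank, either way round above 0.5 rad and z of filler_cap in the frame of neck_mouth below -0.008 m and horizontal distance between filler_cap and neck_mouth below 0.004 m), for 0.1 s.
3. the cap is lifted clear of the neck, at least 15 mm above its mouth (z of filler_cap in the frame of neck_mouth above 0.015 m), for 0.1 s.
At the end, for the whole second after the job is handed in: The cap stands upright (within 0.12 rad) and still on the tray's floor: its origin within 52 mm in x and 47 mm in y of the tray's centre and less than 8 mm above the tray's underside, let go. The tab may stand or lie (x of filler_cap in the frame of drip_tray between -0.052 and 0.052 m and y of filler_cap in the frame of drip_tray between -0.047 and 0.047 m and z of filler_cap in the frame of drip_tray below 0.008 m and angle between filler_cap's own z axis and vertical below 0.12 rad and linear speed of filler_cap below 0.02 m/s); the robot touches nothing.
It fails at once if the cap (or its tab) is forced against the tank, its neck or its keeper with more than 40 N (contact force between filler_cap and coolant_tank above 40 N).
It fails at once if the cap is dropped on or pressed against the tray with more than 90 N (contact force between filler_cap and drip_tray above 90 N).
It fails at once if the flux bottle is moved by more than 30 mm (distance of flux_bottle from where it was at the start of the episode above 0.03 m).
It fails at once if the tape roll is moved by more than 30 mm (distance of tape_roll from where it was at the start of the episode above 0.03 m).
It fails at once if the tee fitting is moved by more than 30 mm (distance of tee_fitting from where it was at the start of the episode above 0.03 m).
It also fails if it takes over 64 s, if anything falls off the work surface, if the arm or the gripper's body presses on something with over 40 N, if the wrist force passes 120 N, or if a joint passes its speed limit or range.

## Robot

A 7-joint arm with a two-finger parallel gripper is mounted at the origin on a cart in front of the work surface, level with it; the furniture and walls round the work are solid. World frame = base frame: x ahead of the robot, y to its left, z up, the work surface at z = 0. Lengths are in m, angles in degrees, forces in N, time in s.
With the tool pointing down it reaches from about 0.35 to 0.9 m from the base axis. Payload 7.2 kg.
Tool frame: the origin (TCP) lies between the finger pads; the fingertips stand 14 mm ahead of it and the grasp point (between the pads) lies 5 mm behind it (r.tip_extent is the distance from the TCP to the fingertips, in m); z points along the fingers, y is the line along which they close (so a half turn about z gives the same grasp; the last joint's range is limited). The gripper opens to 85 mm and grips with 20 to 120 N. Pads are 22 mm wide; open, the fingers measure 114 mm over their backs; the gripper's body (76 mm by 85 mm) begins 54 mm behind the grasp point. The pads swing forward as they close: fully open they stand 13 mm farther back than shut.
Start: joints at [-74.897, 23.554, -0.728, 91.456, 0.321, 64.991, -4.71], TCP at [0.204, 0.591, 0.245] pointing down, gripper open.
Joint ranges: [-169.25, 169.25], [-16.82, 113.86], [-84.01, 82.57], [7.8, 145.47], [-59.2, 239.2], [7.22, 106.19], [-163.78, 163.78]. Speed limits (degrees/s): [136.94, 136.94, 172.46, 172.46, 180, 180, 180].

## Interface

Orientations are given as [roll, pitch, yaw] about the fixed x, y, z axes, in that order (R = Rz(yaw) Ry(pitch) Rx(roll)).
In Python, from cell import telemetry, viewer, ticket, r gives the robot as it stands. The module is installed in compiled form; this text tells all that it offers.
- The arm moves only by the tool move_arm, never from a script. Its argument "motion" is text: rows parted by semicolons, each of 7 numbers parted by spaces: the gripper's target within -1 to 1 (shut at 1, half-way at 0, fully open at -1), then the shift along the tool's x, y, z in m, then the turn, a rotation vector about the tool's x, y, z in rad. A call has 1 to 10 rows; each row shifts and turns the commanded pose from where the row before left it, along the tool's axes as they then stand; what a row does not reach is not made up. A row lasts 1/8 s, in which the tool goes at most 62.5 mm and 10.7 degrees, less where a joint would pass 70% of its speed; a pose out of reach is approached as far as the arm can. A call is refused whole if a number of a shift passes 0.0625 or a number of a turn 0.188, either way. A call with a gripper value outside its range is refused whole. The fingers move at their own pace and stop on an object; "grip_force" is the grip in N (left out, the last holds). Time passes only in rows, so rows that do not move let the fingers close. It gives the time, the measured TCP pose, the force, the opening and the grip force at its end, in the units of the state.
- telemetry.get_state(): the state, without advancing time (a new reading comes with each control period).
- viewer.read_camera(name): name is "scene" or "top"; returns (picture, depth): 420x560x3 uint8, blue, green, red; 420x560 float32, m along the optical axis (not along the pixel's ray), 0 where there is no reading.
- viewer.calibration(name): a dict with "fovy" (degrees; the focal length in pixels is half the picture's height over the tangent of half this angle, whatever the lens; pixels are square), "cx", "cy" (the principal point, pixels), "eye" and "attitude" of the camera in the world. Camera axes: x right, y up, looking along -z (the intrinsics and any distortion apply to the point x, -y, -z); pixel columns grow to the right and rows downward; lengths in m; the calibration is good to about 2 mm. A picture is of the moment at which its call begins. calibration takes no time and is no camera call.
- ticket.sign_off(): hands the job in; it is judged then, once.
The state is a dict: "time_s": time; "qpos": joint angles; "joint_velocities": joint speeds; "effort": joint torques, N m; "tcp_pos": TCP position; "tool_rot": TCP orientation; "force": force on the tool from outside, world axes, zero at the start; "ft_torque": the same for the moment, N m; "width": opening from 0.0 (shut) to 1.0 (fully open); "gripper_force": force on a finger pad.
Only numpy, scipy, OpenCV 4.12 (cv2) and the standard library are available. Lean on these libraries where they do the work, as an engineer would, in place of code of your own. Each camera call takes 0.05 s, during which the arm holds its last target. There are 200 camera calls.

## Working session

There is one attempt and no reset: what is moved stays moved. The work goes in short steps, Python scripts to look and compute and a tool call to move; the robot and the scene stay as the last step left them, time stands still between calls to the robot, and variables do not carry over. Pictures are saved under pics/ and viewed, at most 11 in all, crops included, and the job is handed in when it is done.

Besides the shell and the picture viewer there is one more tool, called after "Request:" by a JSON object that holds its "method" and its "body". move_arm: Moves the arm, as the interface text tells. Its arguments: {"type":"object","properties":{"motion":{"type":"string"},"grip_force":{"type":"number"}},"required":["motion"]}

```bash
mkdir -p pics
cat > h.py <<'E'
import numpy as np, cv2
from scipy.spatial.transform import Rotation as R
from cell import telemetry, viewer, ticket, r
def cam(n):
    im,d=viewer.read_camera(n); return im,d,viewer.calibration(n)
E
python3 - <<'E'
from h import *
for n in("scene","top"):
    im,d,c=cam(n); cv2.imwrite(f"pics/{n}0.png",im); np.savez(f"{n}0.npz",im=im,d=d); print(n,c)
print(telemetry.get_state(), r.tip_extent)
E
```

```text
scene {'fovy': 53.37697437653712, 'cx': 278.02012868970803, 'cy': 201.09607519295358, 'eye': array([-0.06562415,  0.37645159,  0.44021729]), 'attitude': array([  66.20058002,    1.48764363, -120.46188316])}
top {'fovy': 54.23549092878436, 'cx': 276.75439608040745, 'cy': 206.41538295112863, 'eye': array([ 0.32089212, -0.09279777,  0.91268646]), 'attitude': array([ 19.6261743 ,  -0.0973686 , -71.06390274])}
{'time_s': 0.1, 'qpos': array([-74.89606614,  23.59466503,  -0.73049729,  91.50000981,
         0.32252271,  64.99221441,  -4.71262103]), 'joint_velocities': array([ 0.00925969, -0.09153234,  0.00679998, -0.10317686, -0.00788378,
        0.13684828, -0.05787481]), 'effort': array([ 1.78147398e-03, -6.01830769e+01,  6.83626123e-01, -3.00089121e+01,
        1.40019099e-02,  6.46102242e-03,  3.93216442e-05]), 'tcp_pos': array([0.20347758, 0.59048055, 0.24453993]), 'tool_rot': array([-1.79915430e+02,  6.66958471e-03,  1.60989661e+02]), 'force': array([0.10407797, 0.33310999, 0.47391006]), 'ft_torque': array([ 0.03233898,  0.01117177, -0.04303348]), 'gripper_force': 0.0, 'width': 1.0008049535307124} 0.014
```

View pics/scene0.png

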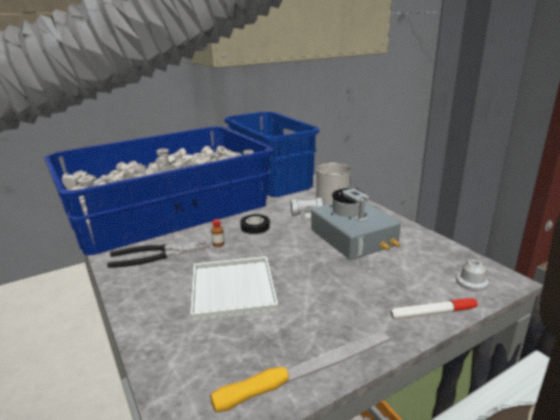

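View pics/top0.png

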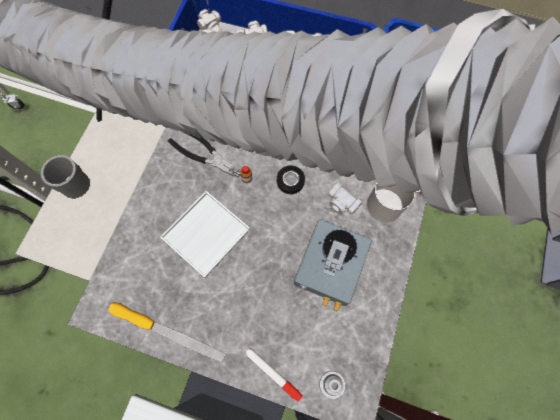

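The scene view shows the tray at about (233,285) and the tank at (355,222). In the top view, the cap is at (340,245) with its tab towards (332,262), the hose barbs at (330,303) and the tray at (205,234). A large duct hangs above the far side.

```bash
cat >> h.py <<'E'
def cloud(d,c):
    h,w=d.shape; f=h/2/np.tan(np.radians(c["fovy"])/2)
    v,u=np.mgrid[:h,:w]
    P=np.stack([(u-c["cx"])/f*d,-(v-c["cy"])/f*d,-d],-1)
    W=P@R.from_euler("xyz",c["attitude"],degrees=True).as_matrix().T+c["eye"]
    W[d<=0]=np.nan
    return W
E
python3 - <<'E'
from h import *
for n in("top","scene"):
    z=np.load(n+"0.npz"); W=cloud(z["d"],viewer.calibration(n)); np.save(n+"W.npy",W)
    pts={"top":[(270,230),(150,250),(400,290),(205,234),(340,262),(340,243),(334,262),(325,303),(336,307),(200,80),(300,100),(450,150),(390,200),(346,200),(290,180),(246,174),(333,386)],"scene":[(300,300),(233,285),(340,230),(346,195),(150,80),(50,80)]}[n]
    for u,v in pts: print(n,u,v,W[v,u].round(4))
    x,y,zz=W[...,0],W[...,1],W[...,2]
    for nm,m in {"tanktop":(abs(zz-.06)<.004)}.items():
        m=m&(x>.2)&(x<.9)&(abs(y)<.6)
        l=cv2.connectedComponentsWithStats(m.astype(np.uint8))
        for i in range(1,l[0]):
            if l[2][i,4]>150:
                q=W[l[1]==i][:,:2].astype(np.float32); print(nm,l[2][i],cv2.minAreaRect(q),np.median(W[l[1]==i][:,2]))
    # above stuff
    m=(zz>.062)&(zz<.16)&(x>.2)&(x<.9)&(abs(y)<.6)
    l=cv2.connectedComponentsWithStats(m.astype(np.uint8))
    for i in range(1,l[0]):
        if l[2][i,4]>20: q=W[l[1]==i]; print("high",l[2][i],q.min(0).round(3),q.max(0).round(3))
im=np.load("top0.npz")["im"]; 
cv2.imwrite("pics/t1.png",cv2.resize(im[205:320,280:400],None,fx=5,fy=5,interpolation=cv2.INTER_CUBIC))
E
```

```text
top 270 230 [0.5689 0.0071 0.0017]
top 150 250 [ 0.436   0.2502 -0.0007]
top 400 290 [ 5.326e-01 -3.090e-01 -2.000e-04]
top 205 234 [0.5098 0.1438 0.0085]
top 340 262 [ 0.5226 -0.1579  0.1082]
top 340 243 [ 0.5608 -0.1474  0.1056]
top 334 262 [ 0.5189 -0.1467  0.1078]
top 325 303 [ 0.4486 -0.1589  0.0238]
top 336 307 [ 0.4481 -0.1833  0.0241]
top 200 80 [0.5512 0.0712 0.5496]
top 300 100 [ 0.516 -0.047  0.619]
top 450 150 [ 0.4723 -0.1583  0.6781]
top 390 200 [ 0.7295 -0.2371  0.0057]
top 346 200 [ 0.6829 -0.1372  0.0368]
top 290 180 [7.037e-01 3.000e-03 3.000e-04]
top 246 174 [0.6662 0.0993 0.0449]
top 333 386 [ 0.2979 -0.2241 -0.0017]
tanktop [ 295  219   76   84 2877] ((0.5355889201164246, -0.1470693051815033), (0.1231689527630806, 0.14973612129688263), 86.41545867919922) 0.06019047201871097
high [372 182  43  33 309] [ 0.67  -0.27   0.062] [ 0.733 -0.184  0.099]
high [ 322  228   38   49 1137] [ 0.499 -0.199  0.062] [ 0.605 -0.113  0.111]
high [418 409  24  11 185] [ 0.297 -0.416  0.063] [ 0.321 -0.379  0.16 ]
scene 300 300 [0.4199 0.061  0.0016]
scene 233 285 [0.5166 0.1404 0.0047]
scene 340 230 [ 0.4998 -0.0845  0.0577]
scene 346 195 [ 0.5455 -0.134   0.1039]
scene 150 80 [1.1972 0.0676 0.283 ]
scene 50 80 [0.5728 0.3493 0.3724]
tanktop [ 73 186 189  48 624] ((0.775083601474762, 0.15054070949554443), (0.42402383685112, 0.03531500697135925), 87.54940032958984) 0.0599574389015117
tanktop [ 312  203   89   36 1445] ((0.5343767404556274, -0.1475687325000763), (0.12344106286764145, 0.15252265334129333), 86.24694061279297) 0.06039247135703568
high [298 127  12   6  36] [ 0.853 -0.254  0.144] [ 0.9   -0.246  0.16 ]
high [  51  135  266   97 9869] [ 0.751 -0.253  0.062] [0.9   0.375 0.16 ]
high [316 163  36  24 740] [ 0.666 -0.272  0.062] [ 0.756 -0.186  0.096]
high [ 526  179   34   53 1352] [ 0.278 -0.467  0.062] [ 0.313 -0.377  0.16 ]
high [330 188  41  34 932] [ 0.499 -0.184  0.062] [ 0.596 -0.108  0.109]
```

View pics/t1.png

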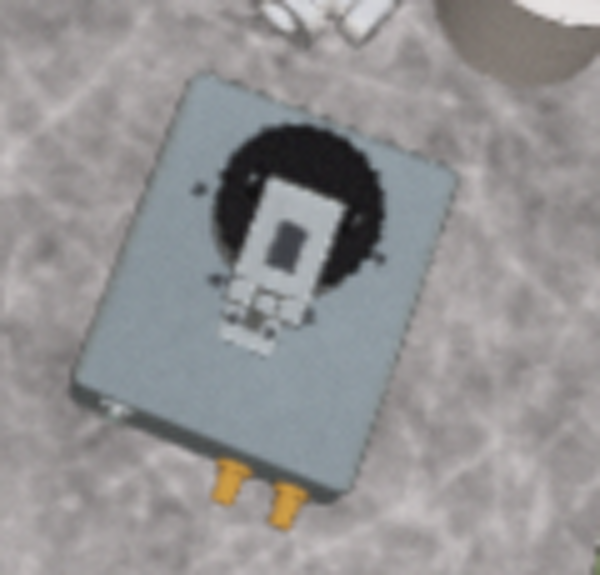

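The crop shows the tab lying over the keeper, pointing to the tank front where the barbs are, with the hinge end at about (305,195) in the crop. Next I check the tab, cap and tray fits, and the duct clearance.

Run:
```python
from h import *
T=np.load("topW.npy");S=np.load("sceneW.npy")
yaw=np.radians(-3.65); ux=np.array([np.cos(yaw),np.sin(yaw)]); c=np.array([.535,-.1473]); n=c+.022*ux
print("neck",n,"tabend",n-.044*ux)
for W in(T,S):
    near=np.hypot(W[...,0]-n[0],W[...,1]-n[1])<.07
    m=near&(W[...,2]>.1035); q=W[m]; print("tab",cv2.minAreaRect(q[:,:2].astype(np.float32)),np.median(q[:,2]))
    m=near&(abs(W[...,2]-.098)<.003)&(W[...,0]>n[0]); q=W[m]; d=np.hypot(*(q[:,:2]-n).T)
    print("flange",cv2.minEnclosingCircle(q[:,:2].astype(np.float32)),d.max())
    m=(W[...,2]>.011)&(W[...,2]<.018)&(W[...,0]>.39)&(W[...,0]<.63)&(abs(W[...,1]-.14)<.12)
    l=cv2.connectedComponentsWithStats(m.astype(np.uint8)); 
    for i in range(1,l[0]):
        if l[2][i,4]>60: print("tray",l[2][i],cv2.minAreaRect(W[l[1]==i][:,:2].astype(np.float32)))
A=np.concatenate([T.reshape(-1,3),S.reshape(-1,3)]); A=A[(A[:,2]>.2)&(A[:,0]<.95)&(A[:,0]>-.1)]
for y in np.arange(-.6,.7,.1):
    q=A[abs(A[:,1]-y)<.05]
    for x in np.arange(0,.95,.1):
        p=q[abs(q[:,0]-x)<.05]
        if len(p)>15: print(f"y{y:.1f} x{x:.1f} z {p[:,2].min():.2f}-{p[:,2].max():.2f} n{len(p)}",end=" | ")
    print()
```

```text
neck [ 0.55695537 -0.14870055] tabend [ 0.51304463 -0.14589945]
tab ((0.542039155960083, -0.14058253169059753), (0.11057265847921371, 0.12248449772596359), 2.3446600437164307) 0.701249098971456
flange ((0.5623648762702942, -0.14808019995689392), 0.03359900042414665) 0.03644292337728681
tray [160 191  90  86 469] ((0.5125212073326111, 0.1447325050830841), (0.1409848928451538, 0.1502101868391037), 68.140625)
tab ((0.533454954624176, -0.14676359295845032), (0.044582072645425797, 0.0553678534924984), 84.3509750366211) 0.10733255565409683
flange ((0.5606452226638794, -0.14981666207313538), 0.03444495052099228) 0.03593851495045455
tray [191 257  88  60 741] ((0.5104823112487793, 0.14324967563152313), (0.13990406692028046, 0.15488719940185547), 68.0517349243164)


y-0.4 x0.3 z 0.20-0.33 n720 | 

y-0.2 x0.4 z 0.65-0.72 n2166 | y-0.2 x0.5 z 0.59-0.74 n19027 | y-0.2 x0.6 z 0.67-0.72 n1015 | 
y-0.1 x0.5 z 0.53-0.71 n19432 | y-0.1 x0.6 z 0.60-0.71 n2619 | 
y-0.0 x0.1 z 0.20-0.30 n1322 | y-0.0 x0.5 z 0.45-0.64 n7349 | y-0.0 x0.6 z 0.43-0.63 n3550 | 
y0.1 x0.5 z 0.42-0.56 n4500 | y0.1 x0.6 z 0.38-0.57 n4588 | 
y0.2 x0.5 z 0.40-0.49 n2415 | y0.2 x0.6 z 0.35-0.53 n7627 | y0.2 x0.7 z 0.45-0.48 n77 | 
y0.3 x0.6 z 0.32-0.48 n11341 | y0.3 x0.7 z 0.42-0.47 n323 | 
y0.4 x0.6 z 0.30-0.45 n7292 | y0.4 x0.7 z 0.30-0.44 n789 | 
y0.5 x0.6 z 0.32-0.42 n431 | y0.5 x0.7 z 0.38-0.42 n310 |
```

Request:
{"method": "move_arm", "body": {"motion": "-1 -0.02 -0.024 0 0 0 0;-1 -0.03 -0.037 0 0 0 0;-1 -0.03 -0.037 0 0 0 0;-1 -0.03 -0.037 0 0 0 0;-1 -0.03 -0.037 0 0 0 0;-1 -0.03 -0.037 0 0 0 0;-1 -0.03 -0.037 0 0 0 0;-1 -0.03 -0.037 0 0 0 0;-1 -0.03 -0.037 0 0 0 0;-1 -0.03 -0.037 0 0 0 0", "grip_force": 20}}

```text
time_s: 1.35
tcp_pos: [0.3617, 0.1573, 0.2453]
tool_rot: [180.0, 0.0, 161.0]
force: [0.9, 0.2, 0.1]
width: 1.003
gripper_force: 0.0
```

Request:
{"method": "move_arm", "body": {"motion": "-1 -0.03 -0.037 0 0 0 0;-1 -0.03 -0.037 0 0 0 0;-1 -0.03 -0.037 0 0 0 0;-1 -0.017 -0.02 0 0 0 0.1;-1 0 0 0 0 0 0.18;-1 0 0 0 0 0 0.18;-1 0 0 0 0 0 0.18;-1 0 0 0 0 0 0.18;-1 0 0 0 0 0 0.18;-1 0 0 0 0 0 0.18"}}

```text
time_s: 2.6
tcp_pos: [0.4198, 0.0009, 0.2451]
tool_rot: [-180.0, -0.0, 92.9]
force: [0.5, 1.2, 0.2]
width: 0.999
gripper_force: 0.0
```

Request:
{"method": "move_arm", "body": {"motion": "-1 0 0 0 0 0 0.18;-1 0 0 0 0 0 0.18;-1 0 0 0 0 0 0.18;-1 0 0 0 0 0 0.18;-1 0 0 0 0 0 0.18;-1 0 0 0 0 0 0.18;-1 0 0 0 0 0 0.18;-1 0 0 0 0 0 0.18;-1 0 0 0 0 0 0.18;-1 0 0 0 0 0 0.07"}}

```text
time_s: 3.85
tcp_pos: [0.4198, 0.0009, 0.245]
tool_rot: [-180.0, 0.0, -3.8]
force: [-0.0, -0.2, -0.5]
width: 0.998
gripper_force: 0.0
```

Request:
{"method": "move_arm", "body": {"motion": "-1 0.017 0.024 0.012 0 0 0;-1 0.017 0.024 0.012 0 0 0;-1 0.017 0.024 0.014 0 0 0;-1 0.017 0.024 0.014 0 0 0;-1 0.017 0.024 0.014 0 0 0;-1 0.016 0.02 0.014 0 0 0;-1 0 0 0 0 0 0"}}

```text
time_s: 4.72
tcp_pos: [0.5123, -0.1464, 0.1639]
tool_rot: [179.9, 0.1, -3.7]
force: [-0.8, -0.3, 0.4]
width: 0.999
gripper_force: 0.0
```

Run:
```python
from h import *
im,d,c=cam("scene"); cv2.imwrite("pics/s1.png",im)
s=telemetry.get_state(); print(s["tcp_pos"],s["tool_rot"],s["qpos"].round(1),s["force"],s["ft_torque"])
W=cloud(d,c); n=np.array([.557,-.1487]); near=np.hypot(W[...,0]-n[0],W[...,1]-n[1])<.07
q=W[near&(abs(W[...,2]-.107)<.003)]; print(len(q),cv2.minAreaRect(q[:,:2].astype(np.float32)))
```

```text
[ 0.51203397 -0.14552122  0.16438086] [ 1.79989586e+02  1.23943670e-01 -3.62661517e+00] [-17.7  22.4  36.4 111.2 -16.6  51.7 -66.6] [0.15116624 0.2001955  0.91426193] [ 0.04480617 -0.00951786  0.02898438]
216 ((0.533660888671875, -0.1461443305015564), (0.04334023967385292, 0.056243475526571274), 83.47602844238281)
```

View pics/s1.png

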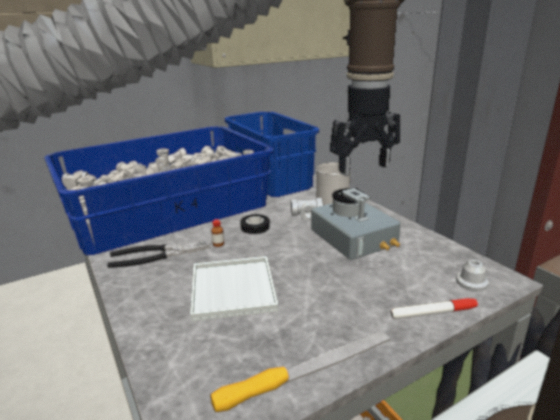

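The gripper at about (365,140) hangs above the tank at (355,225), clear of the duct. Descending to the tab end.

Request:
{"method": "move_arm", "body": {"motion": "-1 -0.001 0 0.016 0 0 0;-1 0 0 0.016 0 0 0;-1 0 0 0.016 0 0 0;-1 0 0 0.012 0 0 0;-1 0 0 0.006 0 0 0;-1 0 0 0 0 0 0;-1 0 0 0 0 0 0"}}

```text
time_s: 5.65
tcp_pos: [0.5117, -0.1457, 0.0997]
tool_rot: [180.0, -0.0, -3.5]
force: [0.7, -0.2, 0.1]
width: 1.003
gripper_force: 0.0
```

Request:
{"method": "move_arm", "body": {"motion": "0 0 0 0 0 0 0;0 0 0 0 0 0 0;0 0 0 0 0 0 0;0.1 0 0 0 0 0 0;0.15 0 0 0 0 0 0", "grip_force": 20}}

```text
time_s: 6.28
tcp_pos: [0.5114, -0.1455, 0.0993]
tool_rot: [-180.0, -0.0, -3.4]
force: [-0.8, -0.0, -0.3]
width: 0.422
gripper_force: 0.0
```

Request:
{"method": "move_arm", "body": {"motion": "0.2 0 0 0 0 0 0;0.22 0 0 0 0 0 0;0.24 0 0 0 0 0 0"}}

```text
time_s: 6.65
tcp_pos: [0.5114, -0.1457, 0.0993]
tool_rot: [180.0, -0.0, -3.5]
force: [-0.2, 0.2, 0.3]
width: 0.373
gripper_force: 0.3
```

Request:
{"method": "move_arm", "body": {"motion": "0.3 0 0 0 0 0 0;0.4 0 0 0 0 0 0;0.4 0 0 0 0 0 0"}}

```text
time_s: 7.02
tcp_pos: [0.5113, -0.1458, 0.0993]
tool_rot: [180.0, -0.0, -3.5]
force: [-0.2, -0.2, 1.5]
width: 0.368
gripper_force: 20.9
```

Request:
{"method": "move_arm", "body": {"motion": "0.5 0.0005 0 -0.0069 0 0 0;0.5 0.0016 0 -0.0068 0 0 0;0.5 0.0025 0 -0.0064 0 0 0;0.5 0.0035 0 -0.006 0 0 0", "grip_force": 25}}

```text
time_s: 7.52
tcp_pos: [0.5188, -0.1461, 0.1255]
tool_rot: [-180.0, 0.1, -3.5]
force: [0.1, -3.0, -9.6]
width: 0.363
gripper_force: 25.7
```

Request:
{"method": "move_arm", "body": {"motion": "0.5 0 0 0 0 0 0"}}

```text
time_s: 7.65
tcp_pos: [0.5191, -0.1461, 0.1256]
tool_rot: [-180.0, 0.1, -3.4]
force: [-2.8, -3.4, -4.1]
width: 0.361
gripper_force: 26.3
```

Request:
{"method": "move_arm", "body": {"motion": "0.5 0.0043 0 -0.0055 0 0 0;0.5 0.0051 0 -0.0047 0 0 0;0.5 0.0058 0 -0.0039 0 0 0"}}

```text
time_s: 8.02
tcp_pos: [0.5332, -0.147, 0.1392]
tool_rot: [-180.0, 0.2, -3.5]
force: [-5.6, -3.0, -8.8]
width: 0.368
gripper_force: 26.6
```

Request:
{"method": "move_arm", "body": {"motion": "0.5 0.0062 0 -0.003 0 0 0;0.5 0.0067 0 -0.002 0 0 0;0.5 0 0 0 0 0 0"}}

```text
time_s: 8.4
tcp_pos: [0.5463, -0.1478, 0.1444]
tool_rot: [-180.0, 0.2, -3.5]
force: [-7.3, -1.8, -1.1]
width: 0.365
gripper_force: 26.5
```

Request:
{"method": "move_arm", "body": {"motion": "0.5 0.006 0 -0.001 0 0 0;0.5 0.003 0 0 0 0 0;0.5 0 0 0 0 0 0"}}

```text
time_s: 8.78
tcp_pos: [0.5552, -0.1482, 0.1457]
tool_rot: [-180.0, 0.2, -3.5]
force: [-8.0, -0.6, 0.1]
width: 0.366
gripper_force: 26.7
```

Run:
```python
from h import *
im,d,c=cam("scene"); cv2.imwrite("pics/s2.png",cv2.resize(im[80:260,280:440],None,fx=3.3,fy=3.3,interpolation=cv2.INTER_CUBIC))
s=telemetry.get_state(); print(s["tcp_pos"],s["tool_rot"],s["force"],s["ft_torque"])
```

```text
[ 0.55517367 -0.14817118  0.14565607] [-179.94864657    0.18299535   -3.45701998] [-7.99584387 -1.64735496  0.66883635] [-3.18421021e-01  2.02968595e+00  8.32737223e-04]
```

View pics/s2.png

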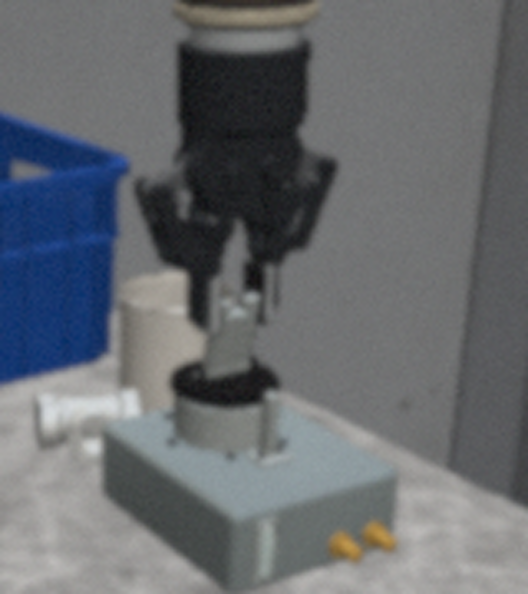

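The crop shows the tab upright between the fingers at about (235,335), leaning a little to the front, with the keeper at (270,425) free. I'll release to relax the side force and measure the lean.

Request:
{"method": "move_arm", "body": {"motion": "0.1 0 0 0 0 0 0;0 0 0 0 0 0 0;0 0 0 0 0 0 0"}}

```text
time_s: 9.2
tcp_pos: [0.5574, -0.1479, 0.146]
tool_rot: [-180.0, -0.1, -3.4]
force: [0.2, -0.5, -0.1]
width: 0.502
gripper_force: 0.0
```

Run:
```python
from h import *
s=telemetry.get_state(); print(s["tcp_pos"],s["tool_rot"],s["force"],s["width"])
yaw=np.radians(-3.65); ux=np.array([np.cos(yaw),np.sin(yaw)]); uy=np.array([-ux[1],ux[0]])
for n in("scene","top"):
    im,d,c=cam(n); W=cloud(d,c); L=(W[...,:2]-[.535,-.1473]); X=L@ux;Y=L@uy;Z=W[...,2]
    for z in np.arange(.10,.152,.006):
        m=(abs(Z-z)<.003)&(abs(Y)<.013)&(abs(X-.022)<.04)&(np.abs(Y)<.014)
        if m.sum()>3: print(n,round(z,3),m.sum(),"x",np.percentile(X[m],[5,50,95]).round(4),"y",np.percentile(Y[m],[5,95]).round(4))
    m=(abs(Z-.09)<.012)&(np.hypot(X-.022,Y)<.045)
    q=np.c_[X[m],Y[m]].astype(np.float32); print("cap",len(q),cv2.minEnclosingCircle(q))
    m=(abs(Z-.098)<.0025)&(np.hypot(X-.022,Y)<.045)
    q=np.c_[X[m],Y[m]].astype(np.float32); print("flange",len(q),cv2.minEnclosingCircle(q))
```

```text
[ 0.55741007 -0.14794753  0.1460164 ] [-1.79984612e+02 -9.48812333e-02 -3.41532925e+00] [ 0.22685401 -0.50953372 -0.07960233] 0.5020444079969101
scene 0.1 111 x [-0.0097  0.0089  0.0501] y [-0.0111  0.0121]
scene 0.106 28 x [0.017  0.0186 0.0203] y [-0.0116  0.0111]
scene 0.112 25 x [0.0158 0.0176 0.0192] y [-0.011   0.0114]
scene 0.118 25 x [0.0148 0.0164 0.0186] y [-0.0122  0.0122]
scene 0.124 25 x [0.0129 0.0152 0.0168] y [-0.0091  0.012 ]
scene 0.13 29 x [0.0122 0.0136 0.0155] y [-0.0111  0.0122]
scene 0.136 25 x [0.011  0.0128 0.0154] y [-0.0109  0.0113]
scene 0.142 32 x [0.0105 0.0123 0.0158] y [-0.0119  0.0099]
scene 0.148 21 x [0.0085 0.0105 0.0151] y [-0.0123  0.0108]
cap 483 ((0.015797793865203857, 0.0014299447648227215), 0.03871681168675423)
flange 265 ((0.016002435237169266, 0.0014136480167508125), 0.03851177543401718)
top 0.1 32 x [-0.0088 -0.0015  0.0095] y [-0.0127 -0.0019]
cap 158 ((0.0021746307611465454, -0.013838858343660831), 0.030331727117300034)
flange 125 ((0.0021746307611465454, -0.013838858343660831), 0.030331727117300034)
```

Request:
{"method": "move_arm", "body": {"motion": "0 -0.0078 0.0006 0.0018 0 0 0;0 0 0 0 0 0.09 0;0 0 0 0 0 0.09 0;0 0 0 0 0 0 0"}}

```text
time_s: 9.8
tcp_pos: [0.5469, -0.1484, 0.1437]
tool_rot: [-179.9, -10.3, -3.5]
force: [-0.2, -0.3, -0.0]
width: 0.498
gripper_force: 0.0
```

Request:
{"method": "move_arm", "body": {"motion": "0.2 0 0 0 0 0 0;0.4 0 0 0 0 0 0;0.5 0 0 0 0 0 0;0.5 0 0 0 0 0 0", "grip_force": 30}}

```text
time_s: 10.3
tcp_pos: [0.5494, -0.1483, 0.144]
tool_rot: [-180.0, -10.3, -3.4]
force: [-1.3, 1.1, 5.6]
width: 0.363
gripper_force: 32.1
```

Request:
{"method": "move_arm", "body": {"motion": "0.5 0.0025 0 0 0 -0.06 0;0.5 0.0025 0 0 0 -0.06 0;0.5 0.0025 0 0 0 -0.06 0;0.5 0 0 0 0 0 0"}}

```text
time_s: 10.8
tcp_pos: [0.5572, -0.1487, 0.1447]
tool_rot: [180.0, 0.1, -3.4]
force: [-2.9, 1.3, 6.4]
width: 0.363
gripper_force: 32.2
```

```bash
cat > tab.py <<'E'
from h import *
s=telemetry.get_state(); print(s["tcp_pos"],s["tool_rot"],s["force"],s["ft_torque"],s["qpos"].round(0))
yaw=np.radians(-3.65); ux=np.array([np.cos(yaw),np.sin(yaw)]); uy=np.array([-ux[1],ux[0]])
im,d,c=cam("scene"); W=cloud(d,c); L=(W[...,:2]-[.535,-.1473]); X=L@ux;Y=L@uy;Z=W[...,2]
for z in np.arange(.106,.152,.008):
    m=(abs(Z-z)<.004)&(abs(Y)<.013)&(abs(X-.018)<.02)
    print(round(z,3),m.sum(),"x",np.percentile(X[m],[5,50,95]).round(4))
E
python3 tab.py
```

```text
[ 0.55718118 -0.1487365   0.14465533] [ 1.79955962e+02  1.12506480e-01 -3.38106645e+00] [-2.85901806  1.29158125  6.39631863] [0.43444523 0.49988091 0.00223801] [-16.  28.  35. 106. -20.  52. -65.]
0.106 38 x [0.0176 0.0191 0.0205]
0.114 36 x [0.0177 0.0193 0.0211]
0.122 37 x [0.0175 0.0194 0.0205]
0.13 31 x [0.0175 0.0191 0.0208]
0.138 30 x [0.0172 0.0189 0.0207]
0.146 33 x [0.0175 0.0197 0.0246]
```

The tab is upright (front face vertical at x≈0.019). Now turning.

Request:
{"method": "move_arm", "body": {"motion": "0.5 0 0 0 0 0 -0.06;0.5 0 0 0 0 0 -0.06;0.5 0 0 0 0 0 -0.06;0.5 0 0 0 0 0 0"}}

```text
time_s: 11.35
tcp_pos: [0.5569, -0.1493, 0.1451]
tool_rot: [180.0, -0.0, 6.9]
force: [-1.2, -0.5, 5.8]
width: 0.361
gripper_force: 32.1
```

```bash
cat > st.py <<'E'
from h import *
s=telemetry.get_state(); print(s["tcp_pos"].round(4),s["tool_rot"].round(2),"F",s["force"].round(1),"T",s["ft_torque"].round(3),s["effort"][6].round(3),s["qpos"].round(0))
# moment about vertical through TCP does not depend on height of the sensor when it is on the tool axis
E
python3 st.py
```

```text
[ 0.5569 -0.1493  0.1451] [ 1.7995e+02 -1.0000e-02  6.9200e+00] F [-1.2 -0.5  5.8] T [-0.088  0.25   0.023] 0.288 [-14.  27.  32. 106. -18.  52. -56.]
```

Request:
{"method": "move_arm", "body": {"motion": "0.5 0 0 0 0 0 -0.06;0.5 0 0 0 0 0 -0.06;0.5 0 0 0 0 0 -0.06;0.5 0 0 0 0 0 -0.06;0.5 0 0 0 0 0 0"}}

```text
time_s: 11.98
tcp_pos: [0.557, -0.1496, 0.1451]
tool_rot: [179.9, -0.0, 20.7]
force: [-0.4, -1.0, 5.8]
width: 0.363
gripper_force: 32.1
```

```bash
python3 st.py
python3 - <<'E'
from h import *
im,d,c=cam("scene"); cv2.imwrite("pics/s3.png",cv2.resize(im[120:230,310:410],None,fx=5,fy=5,interpolation=cv2.INTER_CUBIC))
E
```

```text
[ 0.557  -0.1496  0.1451] [ 1.7993e+02 -2.0000e-02  2.0660e+01] F [-0.4 -1.   5.8] T [-0.2    0.119  0.046] 0.294 [-11.  27.  29. 106. -16.  51. -44.]
```

View pics/s3.png

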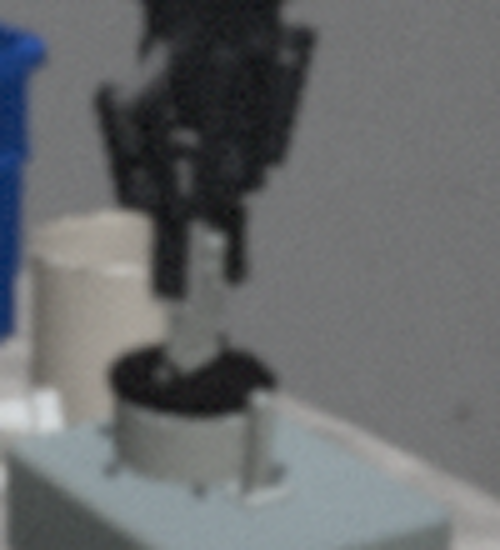

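The crop shows the tab foot and hinge blocks at (190,360) turned with the gripper, so the cap is turning in the neck.

Request:
{"method": "move_arm", "body": {"motion": "0.5 0 0 0 0 0 -0.06;0.5 0 0 0 0 0 -0.06;0.5 0 0 0 0 0 -0.03;0.5 0 0 0 0 0 0"}}

```text
time_s: 12.52
tcp_pos: [0.5571, -0.1497, 0.1452]
tool_rot: [179.9, -0.0, 29.2]
force: [-0.2, -0.1, 5.7]
width: 0.364
gripper_force: 32.1
```

```bash
python3 st.py
```

```text
[ 0.5571 -0.1497  0.1452] [ 1.7992e+02 -1.0000e-02  2.9220e+01] F [-0.2 -0.1  5.7] T [-0.298  0.126  0.005] 0.174 [-10.  26.  26. 106. -15.  51. -37.]
```

Request:
{"method": "move_arm", "body": {"motion": "0.5 0 0 0 0 0 -0.03;0.5 0 0 0 0 0 -0.02;0.5 0 0 0 0 0 0"}}

```text
time_s: 12.9
tcp_pos: [0.5572, -0.1497, 0.1452]
tool_rot: [179.9, -0.0, 32.1]
force: [-0.2, -0.7, 5.4]
width: 0.363
gripper_force: 32.1
```

```bash
python3 st.py
```

```text
[ 0.5572 -0.1497  0.1452] [ 1.7991e+02 -1.0000e-02  3.2080e+01] F [-0.2 -0.7  5.4] T [-0.283  0.029 -0.013] 0.132 [ -9.  26.  26. 106. -14.  51. -35.]
```

Request:
{"method": "move_arm", "body": {"motion": "0.5 0 0 0 0 0 -0.03;0.5 0 0 0 0 0 -0.02;0.5 0 0 0 0 0 0"}}

```text
time_s: 13.28
tcp_pos: [0.5572, -0.1497, 0.1452]
tool_rot: [179.9, -0.0, 34.9]
force: [0.3, -2.2, 6.0]
width: 0.367
gripper_force: 32.1
```

```bash
python3 st.py
```

```text
[ 0.5572 -0.1497  0.1452] [ 1.799e+02 -1.000e-02  3.494e+01] F [ 0.3 -2.2  6. ] T [-0.28   0.019 -0.052] 0.131 [ -9.  26.  25. 106. -14.  51. -32.]
```

Request:
{"method": "move_arm", "body": {"motion": "0.5 0 0 0 0 0 -0.02;0.5 0 0 0 0 0 -0.02;0.5 0 0 0 0 0 0"}}

```text
time_s: 13.65
tcp_pos: [0.5572, -0.1497, 0.1452]
tool_rot: [179.9, -0.0, 37.2]
force: [0.3, -0.8, 5.5]
width: 0.366
gripper_force: 32.1
```

```bash
python3 st.py
```

```text
[ 0.5572 -0.1497  0.1452] [179.9   -0.    37.23] F [ 0.3 -0.8  5.5] T [-0.317  0.067 -0.024] 0.13 [ -8.  26.  24. 106. -13.  51. -30.]
```

Request:
{"method": "move_arm", "body": {"motion": "0.5 0 0 0 0 0 -0.03;0.5 0 0 0 0 0 -0.02;0.5 0 0 0 0 0 0"}}

```text
time_s: 14.02
tcp_pos: [0.5572, -0.1497, 0.1452]
tool_rot: [179.9, 0.0, 40.1]
force: [-0.8, -1.1, 6.4]
width: 0.365
gripper_force: 32.1
```

```bash
python3 st.py
```

```text
[ 0.5572 -0.1497  0.1452] [179.9    0.    40.09] F [-0.8 -1.1  6.4] T [-0.32   0.028  0.05 ] 0.131 [ -8.  26.  24. 106. -13.  51. -28.]
```

Request:
{"method": "move_arm", "body": {"motion": "0.5 0 0 0 0 0 -0.03;0.5 0 0 0 0 0 -0.03;0.5 0 0 0 0 0 0"}}

```text
time_s: 14.4
tcp_pos: [0.5573, -0.1498, 0.1452]
tool_rot: [179.9, 0.0, 43.5]
force: [-0.3, -0.8, 5.0]
width: 0.364
gripper_force: 32.1
```

```bash
python3 st.py
```

```text
[ 0.5573 -0.1498  0.1452] [179.89   0.    43.54] F [-0.3 -0.8  5. ] T [-0.388 -0.007  0.015] 0.175 [ -7.  26.  23. 106. -13.  51. -25.]
```

Request:
{"method": "move_arm", "body": {"motion": "0.5 0 0 0 0 0 -0.03;0.5 0 0 0 0 0 -0.03;0.5 0 0 0 0 0 0"}}

```text
time_s: 14.78
tcp_pos: [0.5573, -0.1498, 0.1452]
tool_rot: [179.9, 0.0, 47.0]
force: [-0.4, -0.7, 5.4]
width: 0.367
gripper_force: 32.1
```

```bash
python3 st.py
```

```text
[ 0.5573 -0.1498  0.1452] [1.7989e+02 1.0000e-02 4.6980e+01] F [-0.4 -0.7  5.4] T [-0.334 -0.051  0.006] 0.177 [ -6.  26.  22. 106. -12.  51. -22.]
```

Request:
{"method": "move_arm", "body": {"motion": "0.5 0 0 0 0 0 -0.03;0.5 0 0 0 0 0 -0.03;0.5 0 0 0 0 0 0"}}

```text
time_s: 15.15
tcp_pos: [0.5573, -0.1498, 0.1452]
tool_rot: [179.9, 0.0, 50.4]
force: [0.4, -1.3, 5.7]
width: 0.364
gripper_force: 32.1
```

```bash
python3 st.py
```

```text
[ 0.5573 -0.1498  0.1452] [1.7989e+02 1.0000e-02 5.0410e+01] F [ 0.4 -1.3  5.7] T [-0.31  -0.089 -0.041] 0.176 [ -6.  26.  21. 106. -12.  51. -19.]
```

Request:
{"method": "move_arm", "body": {"motion": "0.5 0 0 0 0 0 -0.03;0.5 0 0 0 0 0 -0.03;0.5 0 0 0 0 0 0"}}

```text
time_s: 15.52
tcp_pos: [0.5574, -0.1497, 0.1452]
tool_rot: [179.9, 0.0, 53.9]
force: [1.5, -1.6, 5.7]
width: 0.366
gripper_force: 32.1
```

```bash
python3 st.py
```

```text
[ 0.5574 -0.1497  0.1452] [1.7989e+02 1.0000e-02 5.3860e+01] F [ 1.5 -1.6  5.7] T [-0.3   -0.087 -0.022] 0.176 [ -5.  26.  20. 105. -11.  51. -16.]
```

Request:
{"method": "move_arm", "body": {"motion": "0.5 0 0 0 0 0 -0.03;0.5 0 0 0 0 0 -0.03;0.5 0 0 0 0 0 0"}}

```text
time_s: 15.9
tcp_pos: [0.5574, -0.1498, 0.1453]
tool_rot: [179.9, 0.0, 57.3]
force: [0.3, -1.5, 5.2]
width: 0.368
gripper_force: 32.1
```

```bash
python3 st.py
python3 - <<'E'
from h import *
im,d,c=cam("scene"); cv2.imwrite("pics/s4.png",cv2.resize(im[120:230,310:410],None,fx=5,fy=5,interpolation=cv2.INTER_CUBIC))
E
```

```text
[ 0.5574 -0.1498  0.1453] [1.7989e+02 2.0000e-02 5.7290e+01] F [ 0.3 -1.5  5.2] T [-0.348 -0.107  0.021] 0.175 [ -4.  26.  19. 105. -11.  51. -13.]
```

View pics/s4.png

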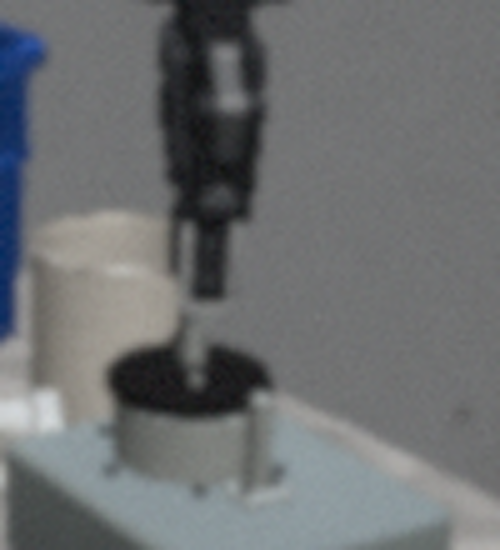

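The crop shows the tab nearly edge-on at (195,350), so it's still following the fingers. Continuing.

Request:
{"method": "move_arm", "body": {"motion": "0.5 0 0 0 0 0 -0.03;0.5 0 0 0 0 0 -0.03;0.5 0 0 0 0 0 0"}}

```text
time_s: 16.32
tcp_pos: [0.5575, -0.1498, 0.1453]
tool_rot: [179.9, 0.0, 60.7]
force: [-0.4, -0.5, 5.3]
width: 0.36
gripper_force: 32.1
```

```bash
python3 st.py
```

```text
[ 0.5575 -0.1498  0.1453] [1.7988e+02 2.0000e-02 6.0720e+01] F [-0.4 -0.5  5.3] T [-0.312 -0.191  0.009] 0.175 [ -4.  25.  19. 105. -10.  51. -10.]
```

Request:
{"method": "move_arm", "body": {"motion": "0.5 0 0 0 0 0 -0.03;0.5 0 0 0 0 0 -0.03;0.5 0 0 0 0 0 0"}}

```text
time_s: 16.7
tcp_pos: [0.5574, -0.1499, 0.1453]
tool_rot: [179.9, 0.0, 64.1]
force: [0.3, -0.7, 5.5]
width: 0.365
gripper_force: 32.1
```

```bash
python3 st.py
```

```text
[ 0.5574 -0.1499  0.1453] [1.7988e+02 4.0000e-02 6.4140e+01] F [ 0.3 -0.7  5.5] T [-0.432 -0.085 -0.127] 0.28 [ -3.  25.  18. 105. -10.  51.  -7.]
```

Request:
{"method": "move_arm", "body": {"motion": "0.5 0 0 0 0 0 -0.02;0.5 0 0 0 0 0 0"}}

```text
time_s: 16.95
tcp_pos: [0.5573, -0.1501, 0.1452]
tool_rot: [179.9, 0.1, 65.3]
force: [-0.1, -1.3, 6.3]
width: 0.364
gripper_force: 32.1
```

```bash
python3 st.py
```

```text
[ 0.5573 -0.1501  0.1452] [1.7989e+02 5.0000e-02 6.5270e+01] F [-0.1 -1.3  6.3] T [-0.459  0.031 -0.175] 0.253 [ -3.  25.  18. 105. -10.  51.  -6.]
```

The torque has clearly risen to −0.175 N m, so this is the stop. I'll ease back slightly and try a gentle lift.

Request:
{"method": "move_arm", "body": {"motion": "0.5 0 0 0 0 0 0.02;0.5 0 0 -0.0015 0 0 0;0.5 0 0 -0.0015 0 0 0;0.5 0 0 0 0 0 0"}}

```text
time_s: 17.45
tcp_pos: [0.5564, -0.1494, 0.1471]
tool_rot: [180.0, 0.0, 64.2]
force: [3.1, -3.6, -5.9]
width: 0.364
gripper_force: 31.2
```

```bash
python3 st.py
```

```text
[ 0.5564 -0.1494  0.1471] [1.7996e+02 5.0000e-02 6.4160e+01] F [ 3.1 -3.6 -5.9] T [-1.142 -1.126 -0.023] 0.004 [ -3.  25.  18. 105. -10.  51.  -7.]
```

The pull is 6 N after only 1.9 mm of rise, so the cap is possibly still held. I'll lower again and feel further for the stop.

Request:
{"method": "move_arm", "body": {"motion": "0.5 0 0 0.0025 0 0 0;0.5 0 0 0 0 0 -0.02;0.5 0 0 0 0 0 -0.02;0.5 0 0 0 0 0 0"}}

```text
time_s: 17.95
tcp_pos: [0.5568, -0.1494, 0.1456]
tool_rot: [179.9, -0.0, 66.4]
force: [3.3, -4.4, 2.2]
width: 0.365
gripper_force: 31.9
```

```bash
python3 st.py
```

```text
[ 0.5568 -0.1494  0.1456] [ 1.7989e+02 -1.0000e-02  6.6440e+01] F [ 3.3 -4.4  2.2] T [-1.145 -0.847 -0.401] 0.52 [ -3.  25.  17. 105.  -9.  51.  -5.]
```

Request:
{"method": "move_arm", "body": {"motion": "0.5 0 0.0008 0 0 0 0.03;0.5 0 0 0 0 0 0"}}

```text
time_s: 18.2
tcp_pos: [0.5569, -0.1494, 0.1455]
tool_rot: [180.0, 0.0, 64.7]
force: [1.3, -4.4, 5.2]
width: 0.367
gripper_force: 32.2
```

```bash
python3 st.py
```

```text
[ 0.5569 -0.1494  0.1455] [1.7999e+02 1.0000e-02 6.4690e+01] F [ 1.3 -4.4  5.2] T [-0.995 -0.251 -0.109] -0.096 [ -3.  25.  18. 105. -10.  51.  -6.]
```

Request:
{"method": "move_arm", "body": {"motion": "0.5 0 0 -0.001 0 0 0;0.5 0 0 -0.001 0 0 0;0.5 0 0 0 0 0 0"}}

```text
time_s: 18.58
tcp_pos: [0.5567, -0.1492, 0.1464]
tool_rot: [-180.0, 0.0, 64.7]
force: [2.4, -4.8, -2.9]
width: 0.365
gripper_force: 31.4
```

```bash
python3 st.py
```

```text
[ 0.5567 -0.1492  0.1464] [-1.7997e+02  3.0000e-02  6.4740e+01] F [ 2.4 -4.8 -2.9] T [-1.214 -0.922 -0.075] 0.088 [ -3.  25.  18. 105. -10.  51.  -6.]
```

The force pattern says the cap is still under the ledges. I'll relieve the side load, press lightly as before and feel on.

Request:
{"method": "move_arm", "body": {"motion": "0.5 -0.0006 0.001 0.0025 0 0 0;0.5 0 0 0 0 0 0;0.5 0 0 0 0 0 0"}}

```text
time_s: 18.95
tcp_pos: [0.557, -0.1497, 0.1446]
tool_rot: [-179.9, -0.0, 64.7]
force: [-0.1, -2.5, 5.1]
width: 0.369
gripper_force: 32.2
```

```bash
python3 st.py
```

```text
[ 0.557  -0.1497  0.1446] [-1.7992e+02 -2.0000e-02  6.4750e+01] F [-0.1 -2.5  5.1] T [-0.535  0.109 -0.069] 0.074 [ -3.  26.  18. 105. -10.  51.  -6.]
```

Request:
{"method": "move_arm", "body": {"motion": "0.5 -0.0002 0 0 0 0 -0.02;0.5 0 0 0 0 0 0;0.5 0 0 0 0 0 0"}}

```text
time_s: 19.32
tcp_pos: [0.5571, -0.1499, 0.1446]
tool_rot: [-179.9, -0.0, 65.9]
force: [-0.8, -0.1, 5.3]
width: 0.363
gripper_force: 32.2
```

```bash
python3 st.py
```

```text
[ 0.5571 -0.1499  0.1446] [-1.7995e+02 -2.0000e-02  6.5870e+01] F [-0.8 -0.1  5.3] T [-0.343  0.211 -0.192] 0.243 [ -3.  25.  17. 105. -10.  51.  -5.]
```

Request:
{"method": "move_arm", "body": {"motion": "0.5 0 0 0 0 0 -0.015;0.5 0 0 0 0 0 0;0.5 0 0 0 0 0 0"}}

```text
time_s: 19.7
tcp_pos: [0.5571, -0.15, 0.1446]
tool_rot: [-180.0, -0.0, 66.7]
force: [0.0, -2.3, 4.6]
width: 0.364
gripper_force: 32.2
```

```bash
python3 st.py
```

```text
[ 0.5571 -0.15    0.1446] [-1.7996e+02 -2.0000e-02  6.6700e+01] F [ 0.  -2.3  4.6] T [-0.405  0.129 -0.405] 0.399 [ -3.  25.  17. 105.  -9.  51.  -4.]
```

```bash
cat > fl.py <<'E'
from h import *
P=[]
for i in range(3):
    im,d,c=cam("scene"); W=cloud(d,c); m=(abs(W[...,2]-.1)<.008)&(np.hypot(W[...,0]-.557,W[...,1]+.1495)<.026)&(W[...,1]>-.15)
    P.append((m.sum(),np.median(W[m][:,2])))
print("flange",np.array(P).round(5).tolist())
E
cat fl.py >> st.py; sed -i '0,/^$/b' st.py
```

```text
(no output)
```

Request:
{"method": "move_arm", "body": {"motion": "0.5 0 0 0 0 0 0.02;0.5 0 0 0 0 0 0"}}

```text
time_s: 19.95
tcp_pos: [0.5571, -0.1499, 0.1446]
tool_rot: [-179.9, -0.0, 65.6]
force: [-1.8, -0.6, 5.3]
width: 0.36
gripper_force: 32.2
```

```bash
python3 st.py
```

```text
[ 0.5571 -0.1499  0.1446] [-1.7995e+02 -2.0000e-02  6.5580e+01] F [-1.8 -0.6  5.3] T [-0.432  0.204 -0.175] 0.051 [ -3.  25.  17. 105. -10.  51.  -5.]
flange [[120.0, 0.09818], [123.0, 0.09828], [119.0, 0.09812]]
```

Request:
{"method": "move_arm", "body": {"motion": "0.5 0 0 -0.001 0 0 0;0.5 0 0 -0.001 0 0 0;0.5 0 0 0 0 0 0"}}

```text
time_s: 20.48
tcp_pos: [0.557, -0.15, 0.1461]
tool_rot: [-179.9, 0.0, 65.6]
force: [-0.1, -1.6, -1.2]
width: 0.365
gripper_force: 31.6
```

```bash
python3 st.py
```

```text
[ 0.557  -0.15    0.1461] [-1.7994e+02  1.0000e-02  6.5600e+01] F [-0.1 -1.6 -1.2] T [-0.39  -0.08  -0.163] 0.158 [ -3.  25.  17. 105. -10.  51.  -5.]
flange [[114.0, 0.09973], [110.0, 0.09963], [111.0, 0.09962]]
```

The flange rose 1.5 mm with the tool and the force is about the cap's weight. Lifting on gently.

Request:
{"method": "move_arm", "body": {"motion": "0.5 0 0 -0.001 0 0 0;0.5 0 0 -0.001 0 0 0;0.5 0 0 0 0 0 0"}}

```text
time_s: 21.0
tcp_pos: [0.5573, -0.1503, 0.1485]
tool_rot: [-180.0, 0.0, 65.6]
force: [-0.5, -1.4, -1.9]
width: 0.363
gripper_force: 31.5
```

```bash
python3 st.py
```

```text
[ 0.5573 -0.1503  0.1485] [-179.98    0.     65.6 ] F [-0.5 -1.4 -1.9] T [-0.395  0.178 -0.107] 0.046 [ -3.  25.  17. 105.  -9.  51.  -5.]
flange [[101.0, 0.10181], [98.0, 0.10173], [98.0, 0.1017]]
```

It's free: 3.6 mm up with only the weight on the tool. Lifting straight out.

Request:
{"method": "move_arm", "body": {"motion": "0.5 0 0 -0.003 0 0 0;0.5 0 0 -0.003 0 0 0;0.5 0 0 -0.003 0 0 0;0.5 0 0 0 0 0 0", "grip_force": 40}}

```text
time_s: 21.65
tcp_pos: [0.5577, -0.15, 0.158]
tool_rot: [180.0, -0.0, 65.6]
force: [-0.2, 0.7, -1.0]
width: 0.363
gripper_force: 41.4
```

Request:
{"method": "move_arm", "body": {"motion": "0.5 0 0 -0.005 0 0 0;0.5 0 0 -0.006 0 0 0;0.5 0 0 -0.008 0 0 0;0.5 0 0 -0.008 0 0 0;0.5 0 0 -0.008 0 0 0;0.5 0 0 -0.008 0 0 0;0.5 0 0 -0.008 0 0 0;0.5 0 0 -0.006 0 0 0;0.5 0 0 0 0 0 0;0.5 0 0 0 0 0 0"}}

```text
time_s: 22.9
tcp_pos: [0.5572, -0.1503, 0.2143]
tool_rot: [-180.0, 0.0, 65.6]
force: [-0.1, 0.9, -1.3]
width: 0.367
gripper_force: 41.4
```

Run:
```python
from h import *
im,d,c=cam("scene"); cv2.imwrite("pics/s5.png",im)
s=telemetry.get_state(); print(s["time_s"],s["tcp_pos"],s["tool_rot"],s["force"],s["qpos"].round(0))
```

```text
22.95 [ 0.55720716 -0.15022304  0.21422403] [-1.79965982e+02  8.63647681e-03  6.55964893e+01] [-0.71697258 -0.37614003 -1.24803243] [ -4.  21.  19. 101.  -8.  59.  -7.]
```

View pics/s5.png

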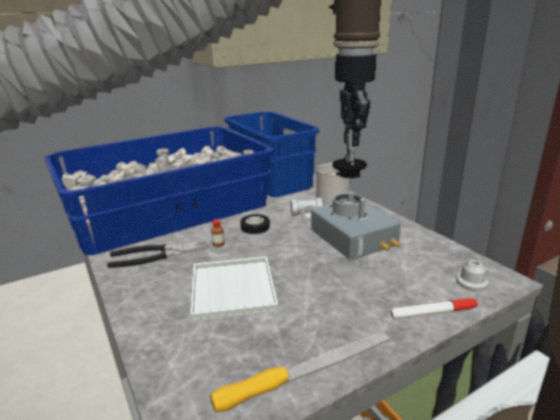

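The scene view shows the cap hanging upright from the gripper at (350,165), with the neck open at (348,205). The bystanders are unmoved. Carrying it back and over to the tray, keeping clear of the duct.

Request:
{"method": "move_arm", "body": {"motion": "0.5 0 -0.013 0 0 0 0;0.5 0 -0.022 0 0 0 0;0.5 -0.001 -0.026 0 0 0 0;0.5 -0.001 -0.026 0 0 0 0;0.5 -0.001 -0.022 0 0 0 0;0.5 0 -0.018 0 0 0 0;0.5 0.012 -0.006 0 0 0 0"}}

```text
time_s: 23.82
tcp_pos: [0.4389, -0.0869, 0.2147]
tool_rot: [-180.0, -0.0, 65.5]
force: [0.6, 0.9, -1.0]
width: 0.357
gripper_force: 41.4
```

Request:
{"method": "move_arm", "body": {"motion": "0.5 0.024 -0.011 0.004 0 0 0;0.5 0.026 -0.012 0.008 0 0 0;0.5 0.026 -0.012 0.01 0 0 0;0.5 0.026 -0.012 0.01 0 0 0;0.5 0.026 -0.012 0.01 0 0 0;0.5 0.024 -0.011 0.01 0 0 0;0.5 0.014 -0.006 0.006 0 0 0;0.5 0 0 0 0 0 0"}}

```text
time_s: 24.82
tcp_pos: [0.4394, 0.0964, 0.1562]
tool_rot: [-180.0, 0.0, 65.7]
force: [0.2, -1.2, -0.9]
width: 0.362
gripper_force: 41.4
```

Run:
```python
from h import *
im,d,c=cam("scene"); cv2.imwrite("pics/s6.png",im)
s=telemetry.get_state(); print(s["time_s"],s["tcp_pos"],s["tool_rot"],s["force"],s["qpos"].round(0))
t=np.array([.48,.146]); p=R.from_euler("xyz",s["tool_rot"],degrees=True).as_matrix().T@np.append(t-s["tcp_pos"][:2],0); print(p)
```

```text
24.875 [0.43954075 0.09534446 0.15650361] [-1.79995228e+02  2.98240111e-02  6.56320340e+01] [ 0.22108433 -0.67924934 -1.51780108] [-26.  13.   9. 121.  -3.  46. -40.]
[ 6.28361519e-02  1.59546834e-02 -3.40368458e-05]
```

View pics/s6.png

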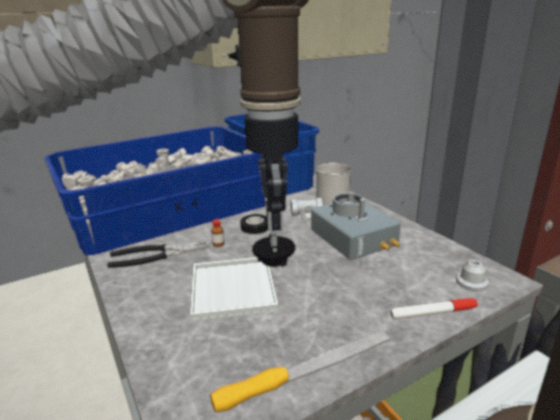

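The view shows the cap upright at (273,250) just beside the tray at (233,285). The wrist at (270,40) is close to the duct's right end at about (235,10), so I'll move lower and in small steps.

Request:
{"method": "move_arm", "body": {"motion": "0.5 0 0 0.014 0 0 0;0.5 0.006 0.0015 0.014 0 0 0;0.5 0.012 0.003 0.01 0 0 0;0.5 0.014 0.0035 0.004 0 0 0;0.5 0.014 0.0035 0 0 0 0;0.5 0.011 0.003 0 0 0 0;0.5 0.006 0.0015 0 0 0 0;0.5 0 0 0 0 0 0"}}

```text
time_s: 25.88
tcp_pos: [0.4802, 0.1465, 0.1147]
tool_rot: [180.0, -0.0, 65.6]
force: [0.1, 0.2, -0.8]
width: 0.363
gripper_force: 41.4
```

Run:
```python
from h import *
s=telemetry.get_state(); print(s["time_s"],s["tcp_pos"],s["force"],s["ft_torque"])
im,d,c=cam("scene"); cv2.imwrite("pics/s7.png",im); W=cloud(d,c); p=s["tcp_pos"]
m=(W[...,2]>.03)&(W[...,2]<p[2]-.015)&(np.hypot(W[...,0]-p[0],W[...,1]-p[1])<.05)
q=W[m]; print("cap",q[:,:2].min(0),q[:,:2].max(0))
for z in np.arange(.03,.1,.004):
    k=abs(q[:,2]-z)<.002
    if k.sum()>3: print(round(z,3),k.sum(),np.ptp(q[k][:,:2],axis=0).round(3))
```

```text
25.875 [0.48020851 0.14651152 0.11473111] [ 0.07433339  0.15761229 -0.80154949] [-0.03314188 -0.0004226  -0.03248824]
cap [0.44366479 0.1132534 ] [0.51359665 0.18235236]
0.042 29 [0.032 0.046]
0.046 62 [0.035 0.041]
0.05 39 [0.021 0.03 ]
0.058 5 [0.018 0.02 ]
0.062 80 [0.047 0.065]
0.066 431 [0.07  0.069]
0.07 259 [0.065 0.065]
0.074 34 [0.044 0.027]
0.078 27 [0.042 0.025]
0.082 11 [0.005 0.006]
0.086 14 [0.005 0.006]
0.09 6 [0.004 0.006]
0.094 14 [0.004 0.006]
0.098 5 [0.002 0.006]
```

View pics/s7.png

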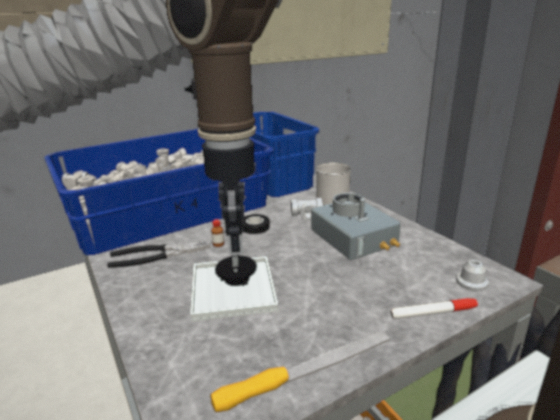

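The cap hangs level over the tray at (235,268), with its flange top at 68 mm as expected. Lowering it onto the floor.

Request:
{"method": "move_arm", "body": {"motion": "0.5 0 0 0.006 0 0 0;0.5 0 0 0.008 0 0 0;0.5 0 0 0.008 0 0 0;0.5 0 0 0.006 0 0 0;0.5 0 0 0.003 0 0 0;0.5 0 0 0.002 0 0 0;0.5 0 0 0 0 0 0;0.5 0 0 0.001 0 0 0;0.5 0 0 0 0 0 0"}}

```text
time_s: 27.05
tcp_pos: [0.48, 0.1462, 0.0807]
tool_rot: [180.0, -0.0, 65.6]
force: [0.1, -0.1, -0.7]
width: 0.363
gripper_force: 41.4
```

Request:
{"method": "move_arm", "body": {"motion": "0.5 0 0 0.001 0 0 0;0.5 0 0 0.001 0 0 0;0.5 0 0 0 0 0 0"}}

```text
time_s: 27.42
tcp_pos: [0.48, 0.146, 0.0786]
tool_rot: [-180.0, 0.0, 65.6]
force: [0.5, -0.6, -1.6]
width: 0.366
gripper_force: 41.5
```

Request:
{"method": "move_arm", "body": {"motion": "0.5 0 0 0.001 0 0 0;0.5 0 0 0.0005 0 0 0;0.5 0 0 0 0 0 0"}}

```text
time_s: 27.8
tcp_pos: [0.4801, 0.1462, 0.0782]
tool_rot: [180.0, -0.0, 65.6]
force: [-4.4, -1.0, 14.2]
width: 0.36
gripper_force: 43.1
```

Request:
{"method": "move_arm", "body": {"motion": "0.5 0 0 -0.001 0 0 0;0.5 0 0 0 0 0 0", "grip_force": 20}}

```text
time_s: 28.05
tcp_pos: [0.4802, 0.1464, 0.0783]
tool_rot: [180.0, -0.0, 65.6]
force: [0.2, 0.4, 4.8]
width: 0.359
gripper_force: 41.9
```

Request:
{"method": "move_arm", "body": {"motion": "0.2 0 0 0 0 0 0;0 0 0 0 0 0 0;-0.3 0 0 0 0 0 0;-0.3 0 0 -0.006 0 0 0;-0.3 0 0 -0.014 0 0 0;-0.3 0 0 -0.016 0 0 0;-0.3 0 0 -0.016 0 0 0;-0.3 0 0 -0.01 0 0 0;-0.3 0 0 0 0 0 0;-0.3 0 0 0 0 0 0"}}

```text
time_s: 29.3
tcp_pos: [0.4797, 0.1461, 0.1398]
tool_rot: [-180.0, 0.0, 65.6]
force: [0.0, 0.6, -0.1]
width: 0.651
gripper_force: 0.0
```

Run:
```python
from h import *
s=telemetry.get_state(); print(s["time_s"],s["tcp_pos"],s["force"])
im,d,c=cam("scene"); cv2.imwrite("pics/s8.png",im[100:330,130:430].repeat(2,0).repeat(2,1)); W=cloud(d,c)
m=(W[...,2]>.024)&(W[...,2]<.04)&(np.hypot(W[...,0]-.48,W[...,1]-.147)<.05)
q=W[m]; print(cv2.minEnclosingCircle(q[:,:2].astype(np.float32)))
t=q[abs(q[:,2]-.031)<.004]; A=np.c_[t[:,:2]-t[:,:2].mean(0),np.ones(len(t))]; print(len(t),np.linalg.lstsq(A,t[:,2],rcond=None)[0])
```

```text
29.3 [0.47974639 0.14608341 0.13980253] [ 0.01082617  0.58880354 -0.09449783]
((0.4784449338912964, 0.14757803082466125), 0.03576413914561272)
717 [ 0.01510613 -0.00759305  0.03116463]
```

View pics/s8.png

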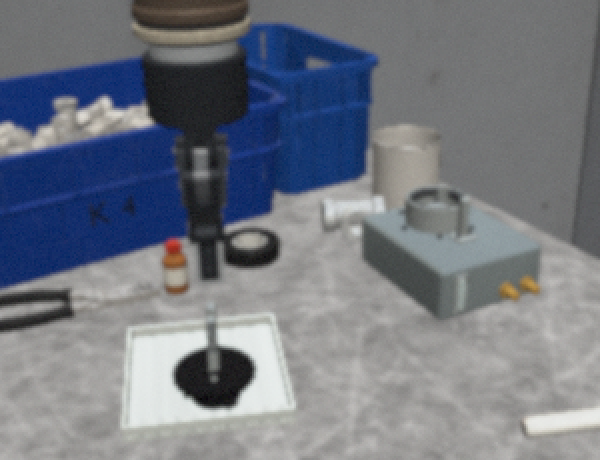

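The cap stands level in the tray at (215,375): flange top at 31 mm, tilt under 0.02 rad, about 32 mm from the tray's centre. The gripper is open and clear above it at (208,260), and the bystanders are untouched.

```bash
python3 -c "
from cell import ticket
print(ticket.sign_off())"
```

```text
the job is handed in; nothing more can be done
None
```

The cap is unlocked, lifted out and standing upright in the drip tray, let go, and the job is handed in (about 29 of 64 s used, no verdict returned); while feeling for the stop, the turning torque twice reached about 0.40 N m, over the 0.35 N m guideline, and two early test lifts pulled at up to about 6 N before the cap came free.

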